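# Move the squeeze-tab cover onto the filled cutter case

### The arm

A 6-joint arm with a two-finger parallel gripper is mounted at the origin on the work surface. World frame = base frame: x ahead of the robot, y to its left, z up, the work surface at z = 0. Lengths are in mm, angles in rad, forces in N, time in s.
With the tool pointing down it reaches from about 275 to 975 mm from the base axis. Payload 8.4 kg.
Tool frame: the origin (TCP) lies midway between the tips of the shut fingers; the grasp point (between the pads) lies 19 mm behind it; z points along the fingers, y is the direction in which the jaws open and shut (so a half turn about z gives the same grasp; the last joint's range is limited). The gripper opens to 92 mm and grips with 3 to 60 N. Pads are 20 mm wide; open, the fingers measure 128 mm over their backs; the gripper's body (75 mm by 189 mm) begins 69 mm behind the grasp point.
Start: joints at [1.101, 0.353, 1.633, -0, 1.155, -0.002], TCP at [281.826, 557.854, 193.183] pointing down, gripper open.
Joint ranges: [-2.63, 2.63], [-0.92, 2.1], [0.06, 2.66], [-1.3, 4.44], [0, 2.69], [-3.02, 3.02]. Speed limits (rad/s): [2.22, 2.22, 2.79, 3.14, 3.14, 3.14].

### API

Orientations are given as a unit quaternion [w, x, y, z].
In Python, from bench import manip gives the robot as it stands.
- The arm moves only by the tool apply_moves, never from a script. Its argument "deltas" is a list of rows, each an object with "grip": the opening, from -1 (shut) to 1 (fully open), so that 0 is half open; "slide": the shift along the tool's x, y, z each as a share of 120 mm, from -1 to 1, a list of three; "roll": the turn about the tool's z as a share of 0.15 rad, from -1 to 1. A call has exactly 10 rows; each row shifts and turns the commanded pose from where the row before left it, along the tool's axes as they then stand; what a row does not reach is not made up. A row lasts 1/10 s, in which the tool goes at most 50 mm and 8.59 degrees, less where a joint would pass 70% of its speed; a pose out of reach is approached as far as the arm can. A call with a number of a shift or a turn outside -1 to 1 is refused whole. A call with a gripper value outside its range is refused whole. The fingers move at their own pace and stop on an object; "grip_force" is the grip in N (left out, the last holds). Time passes only in rows, so rows that do not move let the fingers close, or fill a call up. It gives the time, the measured TCP pose, the force and the opening at its end, in the units of the state.
- manip.read_state(): the state, without advancing time (a new reading comes with each control period).
- manip.grab_frame(name): name is "scene" or "side" or "wrist"; returns the picture (400x640x3 uint8, red, green, blue); there is no depth.
- manip.camera_info(name): a dict with "K" (3x3 intrinsics, pixels), "k1" (the pictures are not rectified: a ray, as slopes to the right and down, at radius r is drawn at 1 + k1 r^2 times it, then the intrinsics apply), "origin" and "rotation" of the camera in the world; the wrist camera has in their place "T_tool_cam" (4x4, takes a point from camera to tool coordinates, whose origin is the TCP and whose axes are the flange's). Camera axes: x right, y down, z forward; pixel columns grow to the right and rows downward; lengths in mm; the calibration is good to about 2 mm. A picture is of the moment at which its call begins: read the wrist's pose just before it. camera_info takes no time and is no camera call.
- manip.hand_in(): hands the job in, once; it reports no verdict.
Trained networks look in the newest picture that a camera, given by its name, has taken for a name from the list of things; names that differ only in an ending like _2 or _b are one class to them, and where a whole thing is asked for, a point or a joint stands for the part that bears it (a point fixed in the world has none). Each returns a list of dicts, best first, with "p" (0 to 1); they miss things now and then, are a little off and sometimes report something else, mostly with a low value. They report only what shows in the picture. A call takes as long as a camera call. They do not tell look-alikes from the thing itself.
- manip.cut_out(name, camera): "mask" (400x640 bool, what is visible of it).
- manip.spot_point(name, camera): "position" ([x, y, z] in mm, in world coordinates, good to about 4 mm: a listed point, or the origin of a listed thing).
The state is a dict: "t": time; "joint_positions": joint angles; "qd": joint speeds; "tau": joint torques, N m; "eef_pos": TCP position; "eef_rot": TCP orientation; "force": force on the tool from outside, world axes, zero at the start; "torque": the same for the moment, N m; "opening": finger opening in mm.
Only numpy, scipy, OpenCV 4.12 (cv2) and the standard library are available. Lean on these libraries where they do the work, as an engineer would, in place of code of your own. Each camera call takes 0.05 s, during which the arm holds its last target.

### The job

Squeeze the two red side tabs of the white snap-fit cover together to free it, lift it off the empty blue case and press it onto the other, open blue case with the brass cutters until it sits flush and both tabs have sprung back out under the rim. Do not yank, jam or ram the cover against either case, leave everything else where it is, and let go at the end.

Things in the scene. Friction and masses are not known exactly. Their poses are not given: they have to be found in the camera images.
- cover: White snap-fit cover, 0.09 to 0.15 kg, plate 114 (x) x 72 (y) x 4 mm; origin at the centre of the plate's underside, z up. Two red upright tabs at x = 0, y = +-30 mm (outer faces, 60 mm apart), each 32 mm long in x, tops 36 mm above the origin: pinch them along the cover's y, from above. Fits a case either way round
- cover_block (a point): Centre of the top of the grey block (30 x 26 mm) on the cover's middle, 22 mm above the cover's origin: the place to press down on the cover
- cover_feet (a point): Point 13 mm below the cover's origin, level with the feet of its four locating pegs: 10 mm diameter, 3 mm high lead-in cone narrowing to 7 mm, at x = +-44, y = +-23 mm. Each tab also has a hook below the plate, bevelled on its underside, that reaches 2.5 mm under the case's rim (hook top 6.7 mm below the cover's origin, lowest point about 18 mm below)
- tab_left (a joint): How far the tab on the cover's +y side is pressed inward, m: 0 sprung out, 0.004 at its inner stop. Spring: about 4 N to start, 8 N at the stop. The hooks come free when both tabs are in by 2.5 mm or more; an off-centre squeeze leaves one hook caught. Under about 1 mm when caught under a rim
- tab_right (a joint): The same for the tab on the cover's -y side
- case_empty: Empty blue case fixed to the bench, wearing the cover at the start. 136 (x) x 90 (y) x 50 mm high, steel lugs to 93 mm from the centre along x; origin at the centre of its underside. A seated cover's axes lie along the case's, its origin 50 to 50.7 mm above the case's origin
- empty_rim (a point): Centre of the empty case's opening, at the top of the rim, 50 mm above the case's origin. A yellow sprung post pushes a seated cover up with about 4 N, fading to 2.4 N over 4 mm of rise. More than 40 N between the cover and either case (pulling with a hook caught, pushing sideways, ramming) breaks the catch: watch the force
- case_full: Open blue case of the same make and size, fixed to the bench, with four brass cutters lying in it and the same sprung post. The cover must go here
- full_rim (a point): Centre of the filled case's opening, 100 (x) x 58 (y) mm, 1 mm clearance round the cover's pegs, at the top of the 6 mm thick rim, 50 mm above the case's origin. The cover goes down against the post (4 N plus friction) to the rim. Either hold the tabs in, and let them out while pressing; or, tabs out, push the bevelled hooks past the rim with about 10 N on the grey block
- blank: Bystander: dark wooden turning blank, square ends and round middle, lying between the cases, 150 x 26 mm, 26 mm high
- glue: Bystander: white glue bottle with red cap, 44 x 120 mm high
- jar: Bystander: amber jar, 64 mm diameter, 75 mm high
- mug: Bystander: blue mug, 76 mm diameter, 85 mm high
- driver: Bystander: screwdriver lying on the bench
- brush: Bystander: brush lying on the bench
- ferrule: Bystander: brass ring, 40 mm diameter, 12 mm high
Things that resemble listed ones, but are neither listed nor needed, are in the scene too. What is shaped like the cover but green is not meant.

How it is judged (in metres and radians):
On the way, in this order (a step that is already met when the one before it is completed fails the run):
1. both tabs are pressed in at least 2.3 mm while the cover is still on the empty case (value of joint each of tab_left, tab_right above 0.0023 m and z of cover in the frame of case_empty below 0.06 m and horizontal distance between cover and case_empty below 0.006 m), for 0.1 s.
2. the cover has been lifted clear of the empty case (z of cover in the frame of case_empty above 0.08 m), for 0.1 s.
At the end, for the whole second after the job is handed in: The cover lies flush on the case with the cutters: centred within 2.5 mm, its origin 48.5 to 51.8 mm above the case's origin, level within 0.03 rad and in line within 0.06 rad, both tabs sprung out to under 1.2 mm, at rest and let go (x of cover in the frame of case_full between -0.0025 and 0.0025 m and y of cover in the frame of case_full between -0.0025 and 0.0025 m and z of cover in the frame of case_full between 0.0485 and 0.0518 m and angle between the z axis of cover and the z axis of case_full, either way round below 0.03 rad and angle between the x axis of cover and the x axis of case_full, either way round below 0.06 rad and value of joint each of tab_left, tab_right below 0.0012 m and linear speed of cover below 0.01 m/s); the robot touches nothing.
It fails at once if the cover and the empty case press on each other with more than 40 N (contact force between cover and case_empty above 40 N).
It fails at once if the cover and the full case press on each other with more than 40 N (contact force between cover and case_full above 40 N).
It fails at once if a bystander is shifted by more than 15 mm (distance of any of blank, glue, jar, mug, driver, brush, ferrule from where it was at the start of the episode above 0.015 m).
It also fails if it takes over 54 s, if anything falls off the work surface, if the arm or the gripper's body presses on something with over 40 N, if the wrist force passes 120 N, or if a joint passes its speed limit or range.

## Working session

There is one attempt and no reset: what is moved stays moved. The work goes in short steps, Python scripts to look and compute and a tool call to move; the robot and the scene stay as the last step left them, time stands still between calls to the robot, and variables do not carry over. Pictures are saved under pics/ and viewed, and the job is handed in when it is done.

Besides the shell and the picture viewer there is one more tool, called after "Emit:" as a command line: name --argument value ..., lists and objects as JSON in quotes. apply_moves: Moves the arm, as the interface text tells. Its arguments: {"type":"object","properties":{"deltas":{"type":"array","items":{"type":"object","properties":{"grip":{"type":"number"},"slide":{"type":"array","items":{"type":"number"}},"roll":{"type":"number"}}}},"grip_force":{"type":"number"}},"required":["deltas"]}

```bash
ls; mkdir -p pics; cat > h.py <<'E'
import numpy as np, cv2
from bench import manip
def snap(n,f):
    s=manip.read_state(); im=manip.grab_frame(n); cv2.imwrite('pics/'+f,im[:,:,::-1]); return s,im
E
python3 - <<'E'
from h import *
s,_=snap('scene','s0.png'); snap('side','d0.png'); snap('wrist','w0.png')
print(s)
for c in('scene','side'):
    for n in('cover','cover_block','case_empty','case_full','full_rim','empty_rim','tab_left','tab_right'):
        try: print(c,n,[(np.round(d['position'],1).tolist(),round(d['p'],2)) for d in manip.spot_point(n,c)])
        except Exception as e: print(c,n,e)
for c in('scene','side','wrist'): print(manip.camera_info(c))
print(manip.read_state()['t'])
E
```

```text
pics
{'t': 0.0, 'joint_positions': array([ 1.10060210e+00,  3.53639025e-01,  1.63412883e+00,  4.15860003e-06,
        1.15517946e+00, -2.40566782e-03]), 'qd': array([ 3.90451562e-04,  8.00244667e-04, -1.07540402e-03,  1.29078449e-03,
       -2.99803777e-05, -6.22008126e-04]), 'tau': array([ 5.29620593e-04, -5.93848228e+01, -3.34227812e+01,  6.96461624e-02,
        2.34819209e-02, -1.55593198e-04]), 'eef_pos': array([281.58858485, 557.39292127, 192.47167388]), 'eef_rot': array([-1.60416876e-04,  2.31768280e-01,  9.72770788e-01, -6.58063647e-04]), 'force': array([-0.35986431, -0.2065187 , -0.7543181 ]), 'torque': array([-0.056077  ,  0.01121877, -0.01184361]), 'opening': 91.7433678131385}
scene cover [([304.6, 240.3, 16.3], 0.84), ([557.2, 157.3, 53.5], 0.81)]
scene cover_block [([296.5, 233.6, 40.5], 0.9), ([555.7, 155.6, 76.4], 0.67)]
scene case_empty [([553.8, 159.6, 0.5], 0.75), ([743.2, 194.5, 3.3], 0.3)]
scene case_full [([522.6, -159.9, 1.0], 0.61)]
scene full_rim [([518.2, -163.3, 47.4], 0.94)]
scene empty_rim [([554.9, 155.0, 52.6], 0.66)]
scene tab_left it knows: blank, brush
[... 1415 characters left out ...]
35047321867, 'origin': array([ 324.58410142, -858.34454781,  928.42081249]), 'rotation': array([-0.38572654,  0.91609575, -0.09849215,  0.04777992])}
{'K': array([[331.35986763,   0.        , 319.86408345],
       [  0.        , 331.35986763, 195.65399008],
       [  0.        ,   0.        ,   1.        ]]), 'k1': -0.009873637207355948, 'T_tool_cam': array([[-5.22815099e-04, -9.62542933e-01, -2.71128804e-01,
         7.68730158e+01],
       [ 9.99999732e-01, -3.64129563e-04, -6.35582125e-04,
        -9.34878499e-01],
       [ 5.13049070e-04, -2.71129064e-01,  9.62542865e-01,
        -1.91880100e+02],
       [ 0.00000000e+00,  0.00000000e+00,  0.00000000e+00,
         1.00000000e+00]])}
0.75
```

View pics/s0.png

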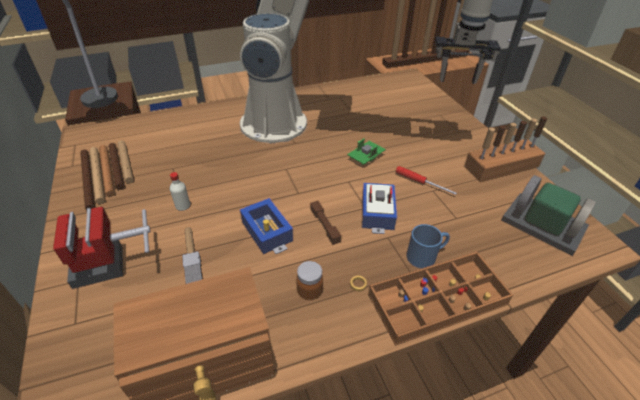

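View pics/d0.png

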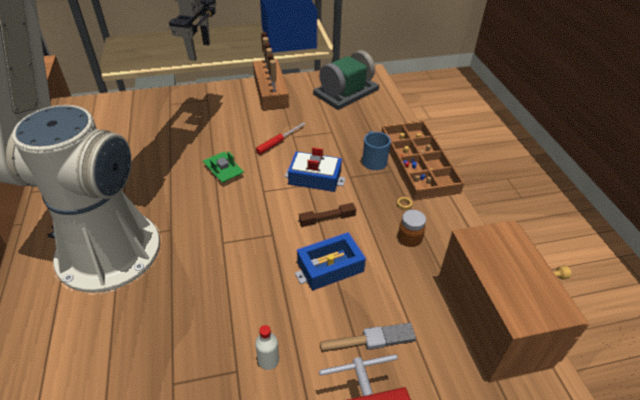

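View pics/w0.png

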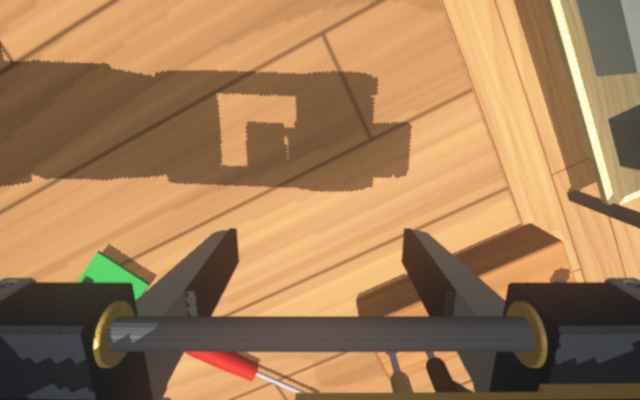

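The cover (white, red tabs) is on the empty case: scene px (380,200), side px (315,170). The open case is at scene (266,222), side (330,260). The green one at scene (366,152) is a decoy. I'll move above the cover.

Emit:
apply_moves --deltas '[{"slide": [-0.353,-0.195,-0.04],"roll": 0,"grip": 1},{"slide": [-0.353,-0.195,-0.04],"roll": 0,"grip": 1},{"slide": [-0.353,-0.195,-0.04],"roll": 0,"grip": 1},{"slide": [-0.353,-0.195,-0.04],"roll": 0,"grip": 1},{"slide": [-0.353,-0.195,-0.04],"roll": 0,"grip": 1},{"slide": [-0.353,-0.195,-0.04],"roll": 0,"grip": 1},{"slide": [-0.353,-0.195,-0.04],"roll": 0,"grip": 1},{"slide": [-0.353,-0.195,-0.04],"roll": 0,"grip": 1},{"slide": [-0.353,-0.195,-0.04],"roll": 0,"grip": 1},{"slide": [-0.353,-0.195,-0.04],"roll": 0,"grip": 1}]'

```text
t: 1.75
eef_pos: [555.3, 156.1, 241.7]
eef_rot: [0.0, 0.232, 0.973, 0.0]
force: [0.5, 1.2, -0.2]
opening: 92.2
```

```bash
cat >> h.py <<'E'
from scipy.spatial.transform import Rotation as Ro
def q2R(q): return Ro.from_quat([q[1],q[2],q[3],q[0]]).as_matrix()
def campose(n,s=None):
    ci=manip.camera_info(n)
    if n=='wrist':
        T=np.eye(4);T[:3,:3]=q2R(s['eef_rot']);T[:3,3]=s['eef_pos'];T=T@np.array(ci['T_tool_cam']);return ci,T[:3,:3],T[:3,3]
    return ci,q2R(ci['rotation']),np.array(ci['origin'])
def pix2plane(n,s,uv,z):
    ci,R,o=campose(n,s);K=np.array(ci['K']);k=ci['k1']
    p=cv2.undistortPoints(np.array(uv,float).reshape(-1,1,2),K,np.array([k,0,0,0.])).reshape(-1,2)
    # model: drawn = ray*(1+k r^2) same as opencv k1
    d=np.c_[p,np.ones(len(p))]@R.T
    return o+d*((z-o[2])/d[:,2])[:,None]
def proj(n,s,P):
    ci,R,o=campose(n,s);c=(np.array(P,float).reshape(-1,3)-o)@R
    p=c[:,:2]/c[:,2:];r=(p**2).sum(1,keepdims=True);p=p*(1+ci['k1']*r);K=np.array(ci['K'])
    return p*[K[0,0],K[1,1]]+[K[0,2],K[1,2]]
def st(s=None):
    s=s or manip.read_state();R=q2R(s['eef_rot'])
    print('t%.2f'%s['t'],'pos',np.round(s['eef_pos'],2),'yawY %.4f'%np.arctan2(-R[0,1],R[1,1]),'zax',np.round(R[:,2],4),'F',np.round(s['force'],1),'op %.1f'%s['opening'],'j',np.round(s['joint_positions'],2));return s
E
python3 - <<'E'
from h import *
s,_=snap('wrist','w1.png'); st(s)
for n in('cover','case_empty','cover_block'):
    print(n,[(np.round(d['position'],1).tolist(),round(d['p'],2)) for d in manip.spot_point(n,'wrist')])
E
```

```text
t1.75 pos [555.32 156.15 241.66] yawY -0.4679 zax [ 6.e-04  3.e-04 -1.e+00] F [ 0.5  1.2 -0.2] op 92.2 j [ 0.27  0.23  1.69  0.    1.22 -0.83]
cover [([554.8, 158.8, 53.9], 0.67)]
case_empty []
cover_block [([556.0, 151.7, 72.8], 0.92), ([522.3, -161.4, -2.9], 0.17)]
```

View pics/w1.png

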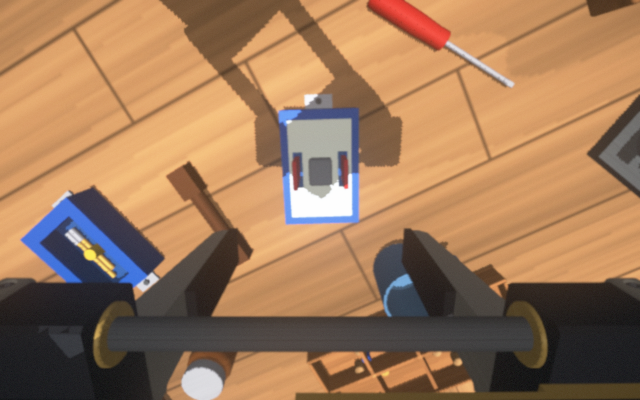

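The cover is centred at px (320,172). Its long axis is nearly along the tool's x already, with the tabs at columns 297 and 345. I'll measure it properly.

```bash
cat >> h.py <<'E'
def bluerect(im,n,s,z,near):
    hsv=cv2.cvtColor(im,cv2.COLOR_RGB2HSV)
    m=cv2.inRange(hsv,(105,120,30),(125,255,255))
    m=cv2.morphologyEx(m,cv2.MORPH_OPEN,np.ones((2,2)))
    cs,_=cv2.findContours(m,cv2.RETR_EXTERNAL,cv2.CHAIN_APPROX_NONE)
    out=[]
    for c in cs:
        if cv2.contourArea(c)<400: continue
        P=pix2plane(n,s,c[:,0],z)[:,:2]
        r=cv2.minAreaRect(P.astype(np.float32)); out.append((np.round(c[:,0].mean(0)),np.round(r[0],1),np.round(r[1],1),round(r[2],2)))
    return out
E
python3 - <<'E'
from h import *
im=cv2.imread('pics/w1.png')[:,:,::-1].copy(); s=st()
for o in bluerect(im,'wrist',s,50,None): print(o)
b=cv2.resize(im[90:240,250:390],None,fx=4,fy=4,interpolation=cv2.INTER_CUBIC); cv2.imwrite('pics/w1c.png',b[:,:,::-1])
E
```

```text
t1.95 pos [554.68 157.18 241.11] yawY -0.4704 zax [-2.e-04  3.e-04 -1.e+00] F [0.3 0.6 0. ] op 92.0 j [ 0.27  0.24  1.69  0.    1.22 -0.83]
(array([ 84., 251.]), array([ 520.6, -161.7]), array([135.3,  91.7]), 12.1)
(array([322., 206.]), array([586.1, 142.8]), array([88.5, 62.7]), 63.03)
```

View pics/w1c.png

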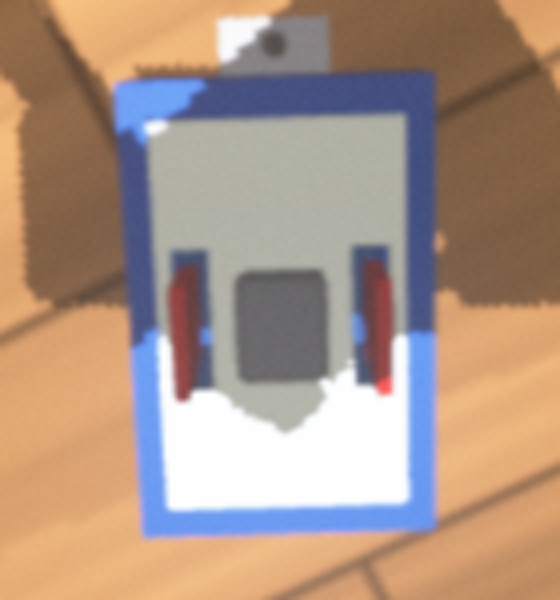

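```bash
python3 - <<'E'
from h import *
s=manip.read_state()
def rep(name,c,z):
    uv=np.array(c)/4+[250,90]-0.375
    P=pix2plane('wrist',s,uv,z)[:,:2]; TL,TR,BR,BL=P
    ctr=P.mean(0); ax=(TL+TR-BL-BR)/2; ay=(TL+BL-TR-BR)/2
    print(name,np.round(ctr,1),'lens',np.linalg.norm(ax),np.linalg.norm(ay),'yaw x',np.arctan2(ax[1],ax[0]),'yaw y',np.arctan2(ay[1],ay[0])-np.pi/2)
rep('rim',[(115,82),(435,72),(435,527),(145,533)],50)
rep('plate',[(147,122),(407,112),(409,500),(166,511)],54)
rep('block',[(238,272),(327,270),(328,382),(238,383)],72)
R=q2R(s['eef_rot']); print(R[:2,:2], s['eef_pos'])
E
```

```text
rim [552.1 157.8] lens 134.75301067267878 89.33636793214895 yaw x 2.703762273603603 yaw y -3.586335844418768
plate [552.6 157.4] lens 114.6251299895221 73.07233106960732 yaw x 2.697485274714227 yaw y -3.569755713054801
block [551.6 158. ] lens 31.47001910358147 24.821505533765166 yaw x 2.6754667736913933 yaw y -3.595518732333072
[[-0.89138261  0.45325157]
 [ 0.4532515   0.89138263]] [554.6829259  157.18367162 241.1122374 ]
```

Emit:
apply_moves --deltas '[{"slide": [0.02,-0.006,0],"roll": -0.2,"grip": 1},{"slide": [0,0,0.2],"roll": 0,"grip": 1},{"slide": [0,0,0.2],"roll": 0,"grip": 1},{"slide": [0,0,0.2],"roll": 0,"grip": 1},{"slide": [0,0,0.15],"roll": 0,"grip": 1},{"slide": [0,0,0.1],"roll": 0,"grip": 1},{"slide": [0,0,0.1],"roll": 0,"grip": 1},{"slide": [0,0,0],"roll": 0,"grip": 1},{"slide": [0,0,0],"roll": 0,"grip": 1},{"slide": [0,0,0],"roll": 0,"grip": 1}]'

```text
t: 2.95
eef_pos: [552.5, 158.7, 128.0]
eef_rot: [0.001, 0.217, 0.976, 0.0]
force: [0.8, 0.4, -0.4]
opening: 91.4
```

```bash
python3 - <<'E'
from h import *
s,im=snap('wrist','w2.png'); st(s)
b=cv2.resize(im[60:280,200:440],None,fx=2.5,fy=2.5,interpolation=cv2.INTER_CUBIC); cv2.imwrite('pics/w2c.png',b[:,:,::-1])
E
```

```text
t2.95 pos [552.48 158.66 128.04] yawY -0.4376 zax [ 1.2e-03  3.0e-04 -1.0e+00] F [ 0.8  0.4 -0.4] op 91.4 j [ 0.28  0.35  1.8  -0.    0.99 -0.86]
```

View pics/w2c.png

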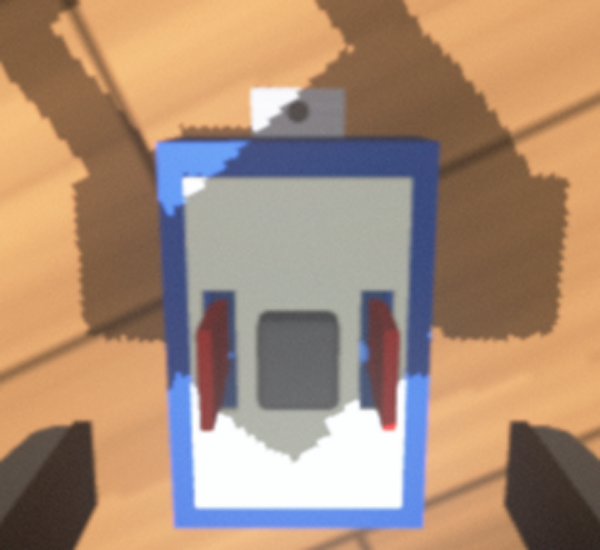

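View pics/w2.png

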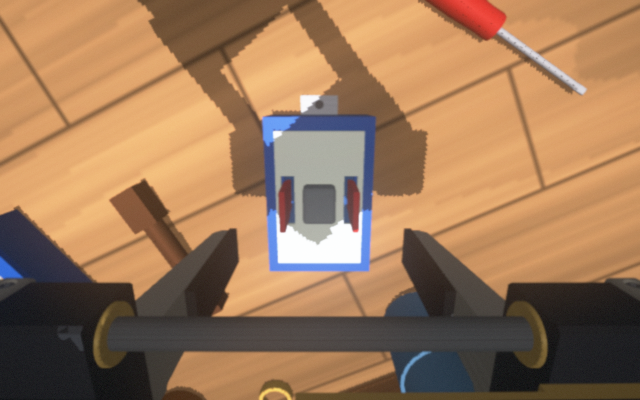

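```bash
python3 - <<'E'
from h import *
s=manip.read_state();R=q2R(s['eef_rot'])
def rep(name,c,z):
    uv=np.array(c)/2.5+[200,60]-0.3
    P=pix2plane('wrist',s,uv,z); P=((P-s['eef_pos'])@R)[:,:2]; TL,TR,BR,BL=P
    ctr=P.mean(0); ax=(TL+TR-BL-BR)/2; ay=(TR+BR-TL-BL)/2
    print(name,'tool ctr',np.round(ctr,2),'lens',np.linalg.norm(ax),np.linalg.norm(ay),'dyaw x',np.arctan2(ax[1],ax[0]),'dyaw y',-np.arctan2(ay[0],ay[1]))
rep('rim',[(157,146),(439,143),(423,526),(175,526)],50)
rep('plate',[(184,178),(413,177),(404,508),(194,508)],54)
rep('block',[(258,314),(339,313),(339,408),(258,408)],72)
rep('tab',[(199,330),(398,330),(396,428),(202,428)],86)
ci,Rc,o=campose('wrist',s)
print(proj('wrist',s,[s['eef_pos'],s['eef_pos']+R@[0,46,0],s['eef_pos']+R@[0,-46,0]]))
# fingers edges
im=cv2.imread('pics/w2.png'); g=cv2.cvtColor(im,cv2.COLOR_BGR2GRAY)
for r in(235,240,246,252): print(r,g[r,225:245],g[r,396:416])
E
```

```text
rim tool ctr [-1.87 -1.75] lens 134.46923859110223 89.64833774751777 dyaw x -0.0015342707641824614 dyaw y -0.004522414372138073
plate tool ctr [-2.26 -1.65] lens 115.21153945397465 73.37721975795596 dyaw x -0.0004370004962107003 dyaw y -0.0014602760014143625
block tool ctr [ 0.02 -1.69] lens 30.98712887693865 25.376034782411033 dyaw x 0.0010833804008912886 dyaw y -0.0055885270277324876
tab tool ctr [-1.34 -1.57] lens 30.71009472797102 58.445497138231346 dyaw x -0.003775433636215124 dyaw y 0.0006763363021821871
[[321.57503782 231.11367865]
 [395.69539704 231.07300825]
 [247.47024565 231.11926811]]
235 [ 61  57  54  60  57  56  56  56  57  54  61  90 141 168 174 171 172 170
 168 169] [189 190 188 186 188 185 177 132  84  62  60  60  61  63  60  60  59  60
  59  64]
240 [ 55  55  54  55  54  55  55  58  55  56  58  75 118 151 165 167 170 167
 168 169] [184 183 185 183 181 178 160 116  74  60  60  58  59  60  59  58  58  60
  58  55]
246 [ 55  57  53  55  52  57  54  56  57  55  57  65  98 144 166 170 170 172
 173 172] [178 178 176 170 164 149 119  83  63  59  59  59  58  59  59  59  57  58
  56  55]
252 [ 52  52  55  53  54  55  53  56  56  56  56  57  84 133 165 173 172 173
 172 173] [134 141 147 150 159 150 113  75  61  61  58  58  57  58  56  55  56  54
  56  56]
```

```bash
python3 - <<'E'
from h import *
s=manip.read_state();R=q2R(s['eef_rot'])
for c in('scene','side'):
  for n in('mug','blank','jar','ferrule'):
    if c=='side' and n!='mug' and n!='blank': continue
    for d in manip.spot_point(n,c)[:1]: print(c,n,np.round(d['position'],0),'tool',np.round((np.array(d['position'])-s['eef_pos'])@R))
st()
E
```

```text
scene mug [741. 188.   6.] tool [-158.  107.  123.]
scene blank [556.  -5.  -1.] tool [ -72. -146.  129.]
scene jar [ 740. -113.   -6.] tool [-285. -167.  134.]
scene ferrule [765.   0.   3.] tool [-260.  -53.  125.]
side mug [742. 187.  -2.] tool [-159.  106.  130.]
side blank [553.  -6.  -0.] tool [ -70. -149.  128.]
t3.30 pos [552.07 158.38 127.43] yawY -0.4380 zax [ 3.e-04  1.e-04 -1.e+00] F [-0.2  0.  -0. ] op 92.2 j [ 0.28  0.35  1.8   0.    0.99 -0.86]
```

Mug is clear. Descend onto the tabs with the fingers open.

Emit:
apply_moves --deltas '[{"slide": [-0.011,-0.005,0.1],"roll": 0,"grip": 1},{"slide": [0,0,0.1],"roll": 0,"grip": 1},{"slide": [0,0,0.1],"roll": 0,"grip": 1},{"slide": [0,0,0.1],"roll": 0,"grip": 1},{"slide": [0,0,0.1],"roll": 0,"grip": 0.6},{"slide": [0,0,0.05],"roll": 0,"grip": 0.45},{"slide": [0,0,0],"roll": 0,"grip": 0.4},{"slide": [0,0,0],"roll": 0,"grip": 0.4},{"slide": [0,0,0],"roll": 0,"grip": 0.4},{"slide": [0,0,0],"roll": 0,"grip": 0.4}]' --grip_force 5

```text
t: 4.3
eef_pos: [553.3, 157.4, 61.7]
eef_rot: [0.0, 0.217, 0.976, 0.0]
force: [0.1, -0.0, 0.9]
opening: 64.0
```

```bash
python3 - <<'E'
from h import *
s,im=snap('wrist','w3.png'); st(s)
b=cv2.resize(im[100:300,200:440],None,fx=3,fy=3,interpolation=cv2.INTER_CUBIC); cv2.imwrite('pics/w3c.png',b[:,:,::-1])
E
```

```text
t4.30 pos [553.31 157.44  61.74] yawY -0.4378 zax [ 1.e-03  3.e-04 -1.e+00] F [ 0.1 -0.   0.9] op 64.0 j [ 0.27  0.43  1.85 -0.    0.86 -0.86]
```

View pics/w3c.png

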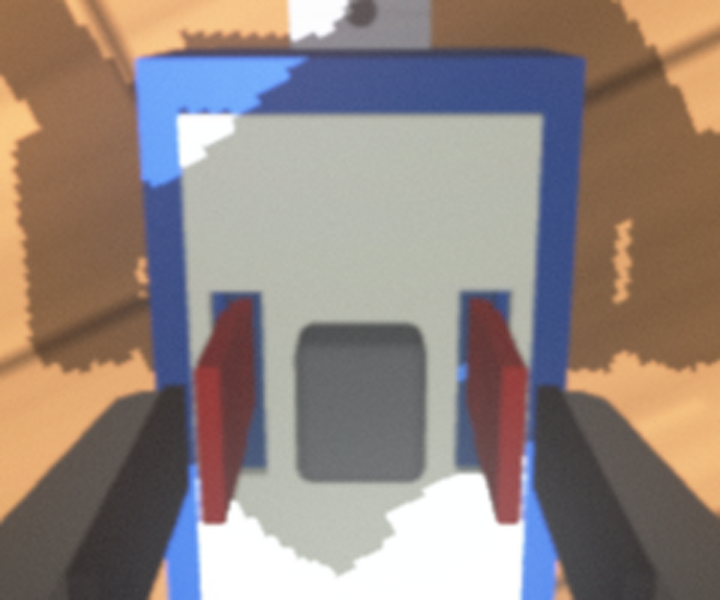

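Tabs sit between the fingers nearly symmetrically, with gaps of about 9 and 12 px in the ×3 crop. I'll nudge and squeeze gradually.

Emit:
apply_moves --deltas '[{"slide": [0,-0.0025,0],"roll": 0,"grip": 0.35},{"slide": [0,0,0],"roll": 0,"grip": 0.3},{"slide": [0,0,0],"roll": 0,"grip": 0.26},{"slide": [0,0,0],"roll": 0,"grip": 0.22},{"slide": [0,0,0],"roll": 0,"grip": 0.18},{"slide": [0,0,0],"roll": 0,"grip": 0.14},{"slide": [0,0,0],"roll": 0,"grip": 0.1},{"slide": [0,0,0],"roll": 0,"grip": 0.1},{"slide": [0,0,0],"roll": 0,"grip": 0.1},{"slide": [0,0,0],"roll": 0,"grip": 0.1}]' --grip_force 14

```text
t: 5.35
eef_pos: [553.0, 157.2, 61.3]
eef_rot: [0.0, 0.217, 0.976, 0.0]
force: [0.6, 1.3, 5.0]
opening: 51.5
```

```bash
python3 - <<'E'
from h import *
s,im=snap('wrist','w4.png'); st(s)
b=cv2.resize(im[100:300,200:440],None,fx=3,fy=3,interpolation=cv2.INTER_CUBIC); cv2.imwrite('pics/w4c.png',b[:,:,::-1])
E
```

```text
t5.35 pos [552.99 157.19  61.34] yawY -0.4378 zax [ 5.e-04  2.e-04 -1.e+00] F [0.6 1.3 5. ] op 51.5 j [ 0.27  0.43  1.85  0.    0.86 -0.86]
```

View pics/w4c.png

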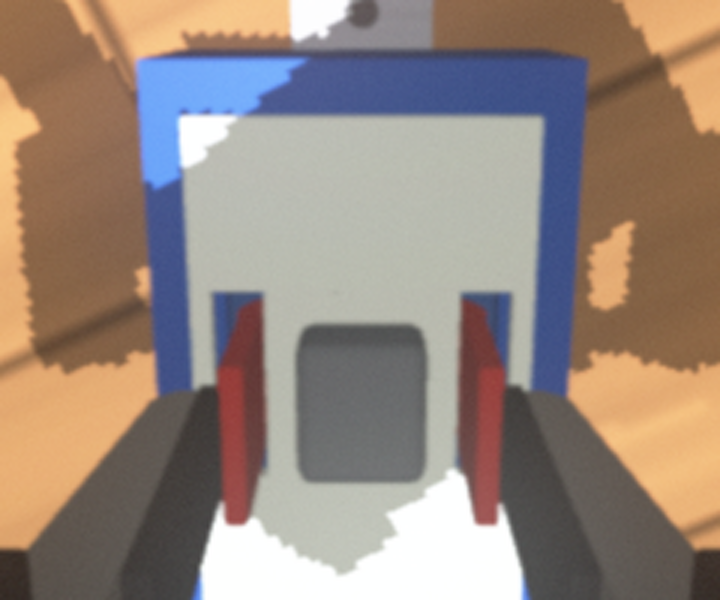

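Both tabs are at their stops (opening 51.5). I'll lift gently and check.

Emit:
apply_moves --deltas '[{"slide": [0,0,0],"roll": 0,"grip": 0.05},{"slide": [0,0,-0.004],"roll": 0,"grip": 0.05},{"slide": [0,0,-0.004],"roll": 0,"grip": 0.05},{"slide": [0,0,-0.004],"roll": 0,"grip": 0.05},{"slide": [0,0,-0.004],"roll": 0,"grip": 0.05},{"slide": [0,0,-0.004],"roll": 0,"grip": 0.05},{"slide": [0,0,-0.004],"roll": 0,"grip": 0.05},{"slide": [0,0,-0.004],"roll": 0,"grip": 0.05},{"slide": [0,0,-0.004],"roll": 0,"grip": 0.05},{"slide": [0,0,0],"roll": 0,"grip": 0.05}]' --grip_force 18

```text
t: 6.4
eef_pos: [552.3, 156.8, 64.8]
eef_rot: [-0.0, 0.217, 0.976, -0.0]
force: [-0.1, 0.1, 0.8]
opening: 50.0
```

Emit:
apply_moves --deltas '[{"slide": [0,0,-0.02],"roll": 0,"grip": 0.05},{"slide": [0,0,-0.02],"roll": 0,"grip": 0.05},{"slide": [0,0,-0.03],"roll": 0,"grip": 0.05},{"slide": [0,0,-0.05],"roll": 0,"grip": 0.05},{"slide": [0,0,-0.08],"roll": 0,"grip": 0.05},{"slide": [0,0,-0.12],"roll": 0,"grip": 0.05},{"slide": [0,0,-0.15],"roll": 0,"grip": 0.05},{"slide": [0,0,-0.15],"roll": 0,"grip": 0.05},{"slide": [0,0,-0.1],"roll": 0,"grip": 0.05},{"slide": [0,0,-0.05],"roll": 0,"grip": 0.05}]'

```text
t: 7.4
eef_pos: [553.5, 157.3, 159.4]
eef_rot: [0.001, 0.217, 0.976, 0.001]
force: [-0.0, 0.7, -2.4]
opening: 50.4
```

```bash
python3 - <<'E'
from h import *
s,im=snap('wrist','w5.png'); st(s); snap('scene','s5.png')
sim=cv2.imread('pics/s5.png')[:,:,::-1].copy()
b=cv2.resize(sim[120:280,200:440],None,fx=3,fy=3,interpolation=cv2.INTER_CUBIC); cv2.imwrite('pics/s5c.png',b[:,:,::-1])
for n in('cover','cover_block'): print([(np.round(d['position'],1).tolist(),round(d['p'],2)) for d in manip.spot_point(n,'scene')])
E
```

```text
t7.40 pos [553.5  157.27 159.38] yawY -0.4378 zax [ 2.3e-03  6.0e-04 -1.0e+00] F [-0.   0.7 -2.4] op 50.4 j [ 0.27  0.31  1.78 -0.    1.05 -0.86]
[([305.3, 239.0, 15.7], 0.96), ([555.4, 155.7, 147.0], 0.76)]
[([557.9, 156.4, 170.8], 0.94), ([299.4, 235.9, 37.2], 0.92)]
```

View pics/s5c.png

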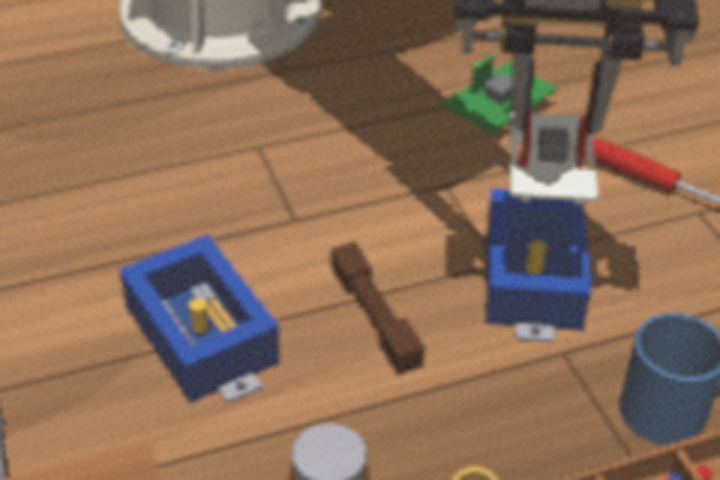

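View pics/w5.png

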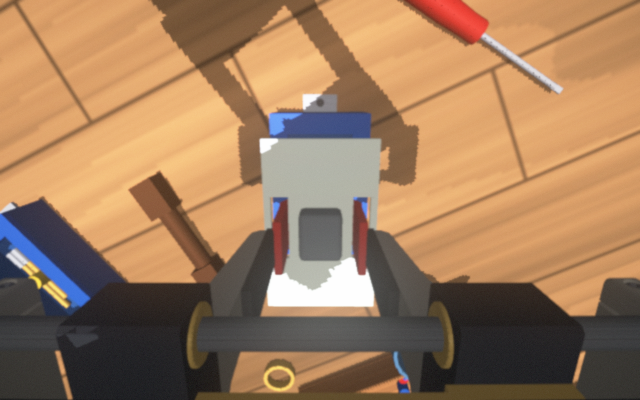

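Cover is free and held, with the empty case clear below it. Now I'll carry it beside the full case.

Emit:
apply_moves --deltas '[{"slide": [-0.1,-0.134,-0.033],"roll": 0,"grip": 0.05},{"slide": [-0.152,-0.204,-0.033],"roll": 0,"grip": 0.05},{"slide": [-0.17,-0.23,-0.033],"roll": 0,"grip": 0.05},{"slide": [-0.18,-0.24,-0.033],"roll": 0,"grip": 0.05},{"slide": [-0.18,-0.24,-0.033],"roll": 0,"grip": 0.05},{"slide": [-0.18,-0.24,-0.033],"roll": 0,"grip": 0.05},{"slide": [-0.17,-0.23,-0.033],"roll": 0,"grip": 0.05},{"slide": [-0.152,-0.204,-0.033],"roll": 0,"grip": 0.05},{"slide": [-0.14,-0.19,-0.033],"roll": 0,"grip": 0.05},{"slide": [-0.096,-0.128,-0.033],"roll": 0,"grip": 0.05}]'

```text
t: 8.6
eef_pos: [613.8, -143.8, 196.1]
eef_rot: [-0.001, 0.218, 0.976, -0.0]
force: [-0.0, 0.8, -1.3]
opening: 50.6
```

Emit:
apply_moves --deltas '[{"slide": [0,0,0],"roll": -0.3,"grip": 0.05},{"slide": [0,0,0],"roll": -0.6,"grip": 0.05},{"slide": [0,0,0],"roll": -0.7,"grip": 0.05},{"slide": [0,0,0],"roll": -0.8,"grip": 0.05},{"slide": [0,0,0],"roll": -0.8,"grip": 0.05},{"slide": [0,0,0],"roll": -0.6,"grip": 0.05},{"slide": [0,0,0],"roll": -0.4,"grip": 0.05},{"slide": [0,0,0],"roll": -0.13,"grip": 0.05},{"slide": [0,0,0],"roll": 0,"grip": 0.05},{"slide": [0,0,0],"roll": 0,"grip": 0.05}]'

```text
t: 9.6
eef_pos: [614.1, -141.8, 196.8]
eef_rot: [-0.0, -0.105, 0.994, 0.0]
force: [-0.8, -0.9, -2.4]
opening: 50.6
```

```bash
python3 - <<'E'
from h import *
s,im=snap('wrist','w6.png'); st(s)
E
```

```text
t9.60 pos [ 614.07 -141.84  196.76] yawY 0.2105 zax [-4.e-04  1.e-04 -1.e+00] F [-0.8 -0.9 -2.4] op 50.6 j [-0.23  0.36  1.62  0.    1.17 -2.01]
```

View pics/w6.png

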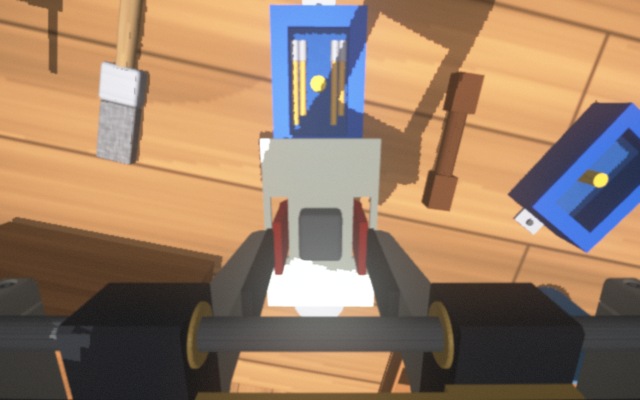

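```bash
python3 - <<'E'
from h import *
im=cv2.imread('pics/w6.png')
b=cv2.resize(im[0:145,255:385],None,fx=5,fy=5,interpolation=cv2.INTER_CUBIC)
b=cv2.resize(b,(520,580)) if False else b
cv2.imwrite('pics/w6c.png',cv2.resize(im[0:145,255:385],None,fx=4,fy=4,interpolation=cv2.INTER_CUBIC))
E
```

```text
(no output)
```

View pics/w6c.png

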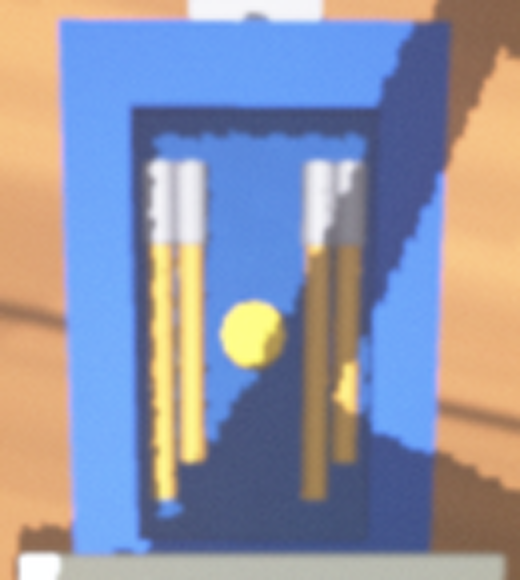

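```bash
python3 - <<'E'
from h import *
from scipy.optimize import least_squares
s=manip.read_state();R=q2R(s['eef_rot'])
U=lambda c:((pix2plane('wrist',s,np.array(c)/4+[255,0]-0.375,50)-s['eef_pos'])@R)[:,:2]
L=U([(58,20),(66,285),(74,550)]);Rr=U([(450,23),(440,290),(430,550)]);T=U([(58,20),(450,23),(250,21)])
iL=U([(131,106),(135,330),(138,540)]);iR=U([(380,110),(374,330),(368,540)]);iT=U([(131,106),(380,110)]);iB=U([(138,543),(368,543)])
def f(p):
    c,sn=np.cos(p[2]),np.sin(p[2])
    g=lambda P:((P-p[:2])@np.array([[c,-sn],[sn,c]]))
    return np.r_[g(L)[:,1]+45,g(Rr)[:,1]-45,g(T)[:,0]-68,g(iL)[:,1]+29,g(iR)[:,1]-29,g(iT)[:,0]-50,g(iB)[:,0]+50]
r=least_squares(f,[90,0,0]);print(np.round(r.x,4),np.round(r.fun,2))
print('world',s['eef_pos'][:2]+R[:2,:2]@r.x[:2], s['eef_pos'])
E
```

```text
[ 9.55305e+01 -2.36540e+00  6.90000e-03] [-0.15 -0.15 -0.18 -0.3  -0.19 -0.11  0.14  0.08  0.17  0.24  0.25  0.06
  0.19  0.19  0.13  0.23 -0.26 -0.36  0.  ]
world [ 521.16461709 -164.14333174] [ 614.08834856 -141.85311398  196.83579945]
```

Emit:
apply_moves --deltas '[{"slide": [0,0,0],"roll": 0.06,"grip": 0.05},{"slide": [0.1,-0.021,0],"roll": 0,"grip": 0.05},{"slide": [0.15,0,0.05],"roll": 0,"grip": 0.05},{"slide": [0.2,0,0.1],"roll": 0,"grip": 0.05},{"slide": [0.2,0,0.13],"roll": 0,"grip": 0.05},{"slide": [0.1,0,0.13],"roll": 0,"grip": 0.05},{"slide": [0.051,0,0.13],"roll": 0,"grip": 0.05},{"slide": [0,0,0.1],"roll": 0,"grip": 0.05},{"slide": [0,0,0.07],"roll": 0,"grip": 0.05},{"slide": [0,0,0],"roll": 0,"grip": 0.05}]'

```text
t: 10.65
eef_pos: [520.2, -163.7, 110.9]
eef_rot: [-0.001, -0.101, 0.995, 0.0]
force: [0.6, 0.4, -0.7]
opening: 50.4
```

```bash
python3 - <<'E'
from h import *
s,im=snap('wrist','w7.png'); st(s)
cv2.imwrite('pics/w7c.png',cv2.resize(im[60:310,240:400],None,fx=2.4,fy=2.4,interpolation=cv2.INTER_CUBIC)[:,:,::-1])
_,a=snap('scene','s7.png');_,b=snap('side','d7.png')
cv2.imwrite('pics/s7c.png',cv2.resize(a[150:270,200:340],None,fx=4,fy=4,interpolation=cv2.INTER_CUBIC)[:,:,::-1])
cv2.imwrite('pics/d7c.png',cv2.resize(b[180:300,260:400],None,fx=4,fy=4,interpolation=cv2.INTER_CUBIC)[:,:,::-1])
E
```

```text
t10.65 pos [ 520.17 -163.7   110.92] yawY 0.2027 zax [-1.3e-03  4.0e-04 -1.0e+00] F [ 0.6  0.4 -0.7] op 50.4 j [-0.31  0.33  1.88 -0.    0.94 -2.08]
```

View pics/w7c.png

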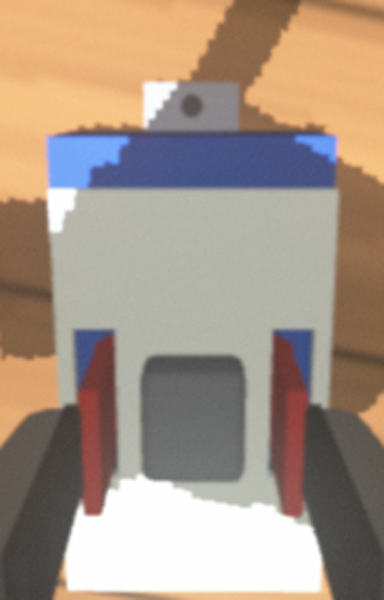

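View pics/s7c.png

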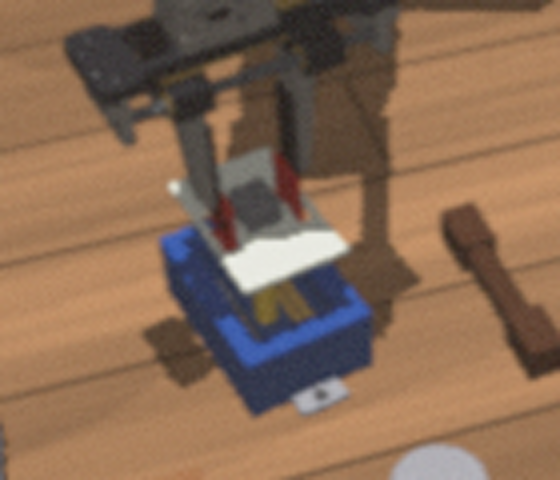

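View pics/d7c.png

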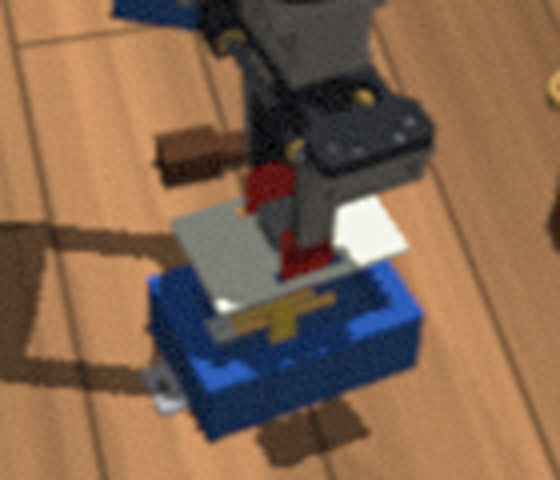

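```bash
python3 - <<'E'
from h import *
im=cv2.imread('pics/w7.png');g=im.astype(int)
s=manip.read_state()
print(s['eef_pos'])
s=dict(s);s['eef_pos']=np.array([520.17,-163.7,110.92]);R=q2R(s['eef_rot'])
U=lambda c,z:np.round(((pix2plane('wrist',s,np.array(c)/2.4+[240,60]-0.3,z)-s['eef_pos'])@R)[:,:2],2)
r=U([(47,137),(336,135),(50,185),(335,185)],50);print('rim corners',r, 'mid y',(r[0,1]+r[1,1])/2,(r[2,1]+r[3,1])/2,'ctr x',r[:2,0].mean()-68)
p=U([(48,187),(339,187),(322,590),(66,590)],104);print('plate',p,p.mean(0),'w',p[1]-p[0],p[0]-p[3])
b=U([(142,358),(244,356),(244,479),(142,479)],110.9-11+22);print('block',b.mean(0))
E
```

```text
[ 521.24316966 -163.90061625  112.31461846]
rim corners [[ 67.18 -45.62]
 [ 67.74  43.85]
 [ 52.46 -45.4 ]
 [ 52.42  44.27]] mid y -0.884999999999998 -0.5649999999999977 ctr x -0.539999999999992
plate [[ 57.29 -36.34]
 [ 57.26  35.71]
 [-57.18  36.54]
 [-57.17 -36.91]] [ 0.05 -0.25] w [-3.000e-02  7.205e+01] [114.46   0.57]
block [ 2.8425 -0.4675]
```

Emit:
apply_moves --deltas '[{"slide": [-0.0025,-0.002,0.05],"roll": 0,"grip": 0.05},{"slide": [0,0,0.06],"roll": 0,"grip": 0.05},{"slide": [0,0,0.06],"roll": 0,"grip": 0.05},{"slide": [0,0,0.04],"roll": 0,"grip": 0.05},{"slide": [0,0,0.03],"roll": 0,"grip": 0.05},{"slide": [0,0,0.02],"roll": 0,"grip": 0.05},{"slide": [0,0,0.01],"roll": 0,"grip": 0.05},{"slide": [0,0,0.01],"roll": 0,"grip": 0.05},{"slide": [0,0,0.01],"roll": 0,"grip": 0.05},{"slide": [0,0,0],"roll": 0,"grip": 0.05}]'

```text
t: 11.8
eef_pos: [520.9, -164.0, 77.0]
eef_rot: [0.0, -0.101, 0.995, -0.0]
force: [0.8, 0.0, -1.0]
opening: 50.5
```

```bash
python3 - <<'E'
from h import *
s,im=snap('wrist','w8.png'); st(s)
cv2.imwrite('pics/w8c.png',cv2.resize(im[60:310,240:400],None,fx=2.4,fy=2.4,interpolation=cv2.INTER_CUBIC)[:,:,::-1])
_,a=snap('scene','s8.png');_,b=snap('side','d8.png')
A=cv2.resize(a[170:270,220:320],None,fx=4,fy=4,interpolation=cv2.INTER_CUBIC);B=cv2.resize(b[200:300,280:380],None,fx=4,fy=4,interpolation=cv2.INTER_CUBIC)
cv2.imwrite('pics/c8.png',np.hstack([A,B])[:,:,::-1])
E
```

```text
t11.80 pos [ 520.87 -163.99   77.02] yawY 0.2027 zax [ 0. -0. -1.] F [ 0.8  0.  -1. ] op 50.5 j [-0.31  0.37  1.9  -0.    0.87 -2.08]
```

View pics/w8c.png

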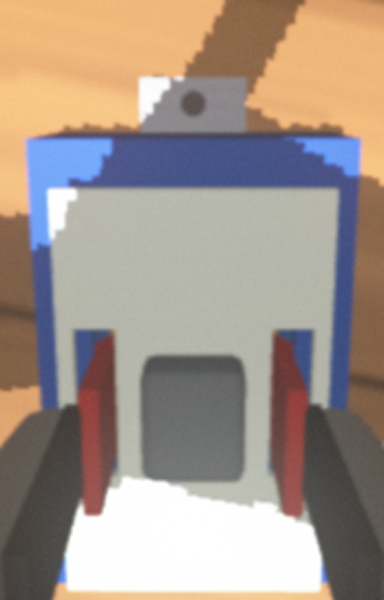

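View pics/c8.png

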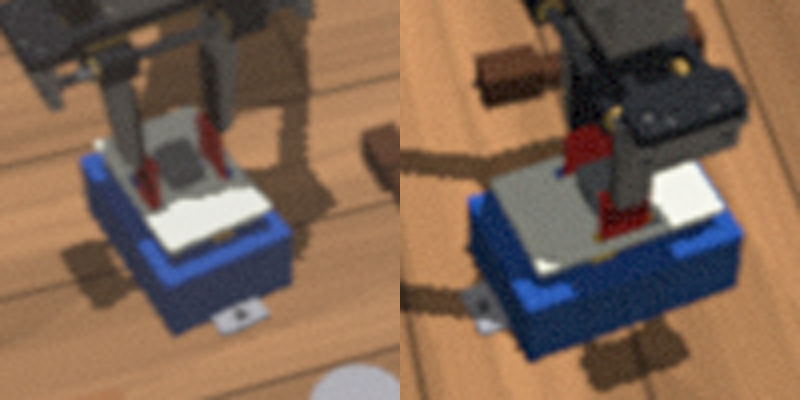

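```bash
python3 - <<'E'
from h import *
s=dict(manip.read_state());s['eef_pos']=np.array([520.87,-163.99,77.0]);R=q2R(s['eef_rot'])
U=lambda c,z:np.round(((pix2plane('wrist',s,np.array(c)/2.4+[240,60]-0.3,z)-s['eef_pos'])@R)[:,:2],2)
r=U([(27,139),(360,139),(42,400),(347,400)],50);print('rim',r.tolist(),'y',(r[0,1]+r[1,1])/2,(r[2,1]+r[3,1])/2,'ctr x',r[:2,0].mean()-68, U([(190,583)],50)[0,0]+68)
p=U([(48,187),(340,187),(322,590),(66,590)],70);print('plate',p.tolist(),p.mean(0))
E
```

```text
rim [[68.03, -44.97], [67.99, 44.4], [-6.68, -44.8], [-6.72, 44.79]] y -0.28500000000000014 -0.004999999999999005 ctr x 0.009999999999990905 -0.18000000000000682
plate [[57.28, -36.36], [57.25, 35.98], [-57.22, 36.55], [-57.19, -36.92]] [ 0.03   -0.1875]
```

Rim and plate coincide within about 0.2 mm. Lowering slowly in short steps.

Emit:
apply_moves --deltas '[{"slide": [0,0,0.01],"roll": 0,"grip": 0.05},{"slide": [0,0,0.01],"roll": 0,"grip": 0.05},{"slide": [0,0,0.01],"roll": 0,"grip": 0.05},{"slide": [0,0,0.01],"roll": 0,"grip": 0.05},{"slide": [0,0,0.01],"roll": 0,"grip": 0.05},{"slide": [0,0,0.01],"roll": 0,"grip": 0.05},{"slide": [0,0,0],"roll": 0,"grip": 0.05},{"slide": [0,0,0],"roll": 0,"grip": 0.05},{"slide": [0,0,0],"roll": 0,"grip": 0.05},{"slide": [0,0,0],"roll": 0,"grip": 0.05}]'

```text
t: 12.95
eef_pos: [520.9, -164.0, 69.9]
eef_rot: [0.0, -0.101, 0.995, -0.0]
force: [-1.0, -0.3, -1.4]
opening: 50.5
```

Emit:
apply_moves --deltas '[{"slide": [0,0,0.01],"roll": 0,"grip": 0.05},{"slide": [0,0,0.01],"roll": 0,"grip": 0.05},{"slide": [0,0,0.01],"roll": 0,"grip": 0.05},{"slide": [0,0,0.008],"roll": 0,"grip": 0.05},{"slide": [0,0,0.008],"roll": 0,"grip": 0.05},{"slide": [0,0,0.006],"roll": 0,"grip": 0.05},{"slide": [0,0,0.005],"roll": 0,"grip": 0.05},{"slide": [0,0,0],"roll": 0,"grip": 0.05},{"slide": [0,0,0],"roll": 0,"grip": 0.05},{"slide": [0,0,0],"roll": 0,"grip": 0.05}]'

```text
t: 13.95
eef_pos: [520.9, -164.0, 63.1]
eef_rot: [0.0, -0.101, 0.995, -0.0]
force: [-0.3, 0.9, 1.8]
opening: 50.6
```

Emit:
apply_moves --deltas '[{"slide": [0,0,0.004],"roll": 0,"grip": 0.05},{"slide": [0,0,0.004],"roll": 0,"grip": 0.05},{"slide": [0,0,0.004],"roll": 0,"grip": 0.05},{"slide": [0,0,0.003],"roll": 0,"grip": 0.05},{"slide": [0,0,0],"roll": 0,"grip": 0.05},{"slide": [0,0,0],"roll": 0,"grip": 0.05},{"slide": [0,0,0],"roll": 0,"grip": 0.05},{"slide": [0,0,0],"roll": 0,"grip": 0.05},{"slide": [0,0,0],"roll": 0,"grip": 0.05},{"slide": [0,0,0],"roll": 0,"grip": 0.05}]'

```text
t: 14.95
eef_pos: [520.9, -164.0, 61.3]
eef_rot: [0.0, -0.101, 0.995, -0.0]
force: [-2.2, 0.6, 4.8]
opening: 50.6
```

```bash
python3 - <<'E'
from h import *
s,im=snap('wrist','w9.png'); st(s)
_,a=snap('scene','s9.png');_,b=snap('side','d9.png');st()
A=cv2.resize(a[170:270,220:320],None,fx=4,fy=4,interpolation=cv2.INTER_CUBIC);B=cv2.resize(b[200:300,280:380],None,fx=4,fy=4,interpolation=cv2.INTER_CUBIC)
cv2.imwrite('pics/c9.png',np.hstack([A,B])[:,:,::-1])
E
```

```text
t14.95 pos [ 520.86 -163.97   61.34] yawY 0.2027 zax [ 0. -0. -1.] F [-2.2  0.6  4.8] op 50.6 j [-0.31  0.4   1.91 -0.    0.83 -2.08]
t15.10 pos [ 520.85 -163.99   61.34] yawY 0.2027 zax [-0. -0. -1.] F [-2.   1.3  5.2] op 50.7 j [-0.31  0.4   1.91 -0.    0.83 -2.08]
```

View pics/c9.png

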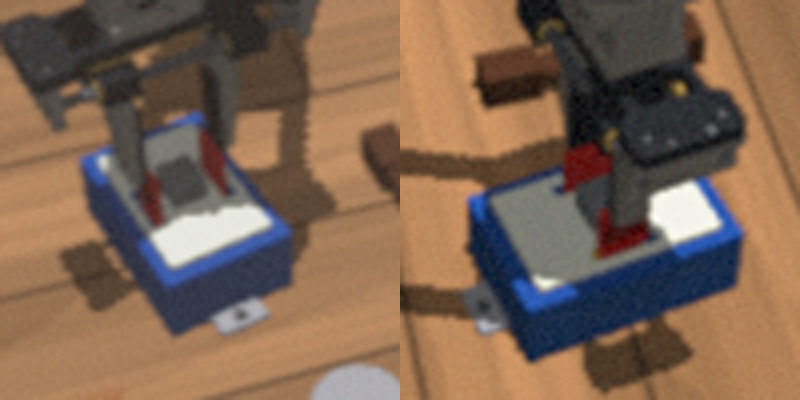

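Emit:
apply_moves --deltas '[{"slide": [0,0,0.002],"roll": 0,"grip": 0.05},{"slide": [0,0,0.002],"roll": 0,"grip": 0.05},{"slide": [0,0,0],"roll": 0,"grip": 0.05},{"slide": [0,0,0],"roll": 0,"grip": 0.05},{"slide": [0,0,0],"roll": 0,"grip": 0.05},{"slide": [0,0,0],"roll": 0,"grip": 0.05},{"slide": [0,0,0],"roll": 0,"grip": 0.05},{"slide": [0,0,0],"roll": 0,"grip": 0.05},{"slide": [0,0,0],"roll": 0,"grip": 0.05},{"slide": [0,0,0],"roll": 0,"grip": 0.05}]'

```text
t: 16.1
eef_pos: [520.9, -163.9, 61.2]
eef_rot: [0.0, -0.101, 0.995, -0.0]
force: [-2.4, 1.8, 9.0]
opening: 51.1
```

Force rose from 5 to 9 N while the height stopped changing: the plate is on the rim. I'll release the tabs while pressing.

Emit:
apply_moves --deltas '[{"slide": [0,0,0],"roll": 0,"grip": 0.2},{"slide": [0,0,0],"roll": 0,"grip": 0.3},{"slide": [0,0,0],"roll": 0,"grip": 0.4},{"slide": [0,0,0],"roll": 0,"grip": 0.5},{"slide": [0,0,0],"roll": 0,"grip": 0.6},{"slide": [0,0,0],"roll": 0,"grip": 0.6},{"slide": [0,0,0],"roll": 0,"grip": 0.6},{"slide": [0,0,0],"roll": 0,"grip": 0.6},{"slide": [0,0,0],"roll": 0,"grip": 0.6},{"slide": [0,0,0],"roll": 0,"grip": 0.6}]'

```text
t: 17.1
eef_pos: [520.9, -164.0, 60.7]
eef_rot: [0.0, -0.101, 0.995, -0.0]
force: [0.3, 0.6, 1.0]
opening: 73.3
```

```bash
python3 - <<'E'
from h import *
s,im=snap('wrist','w10.png'); st(s)
cv2.imwrite('pics/w10c.png',cv2.resize(im[60:310,200:440],None,fx=2.4,fy=2.4,interpolation=cv2.INTER_CUBIC)[:,:,::-1])
E
```

```text
t17.10 pos [ 520.87 -164.     60.72] yawY 0.2027 zax [ 1.e-04 -0.e+00 -1.e+00] F [0.3 0.6 1. ] op 73.3 j [-0.31  0.4   1.91  0.    0.83 -2.08]
```

View pics/w10c.png

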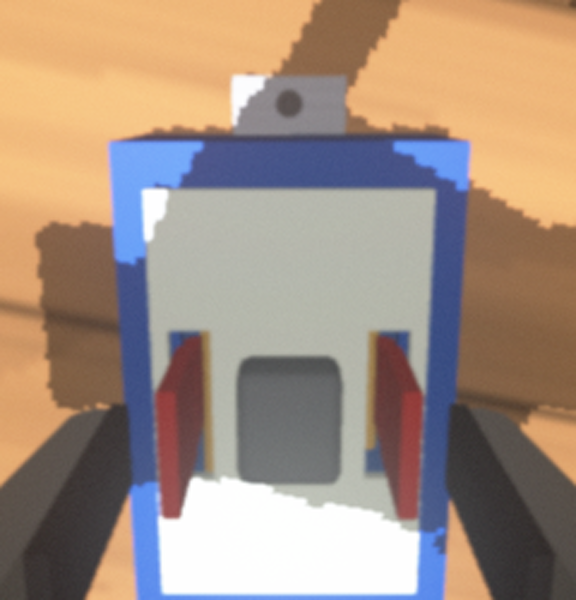

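Tabs have sprung out: 265 px apart in the ×2.4 crop, the same scale as before the squeeze. Raise clear and check that it sits flush.

Emit:
apply_moves --deltas '[{"slide": [0,0,-0.02],"roll": 0,"grip": 0.8},{"slide": [0,0,-0.03],"roll": 0,"grip": 0.8},{"slide": [0,0,-0.05],"roll": 0,"grip": 0.8},{"slide": [0,0,-0.1],"roll": 0,"grip": 0.8},{"slide": [0,0,-0.15],"roll": 0,"grip": 0.8},{"slide": [0,0,-0.15],"roll": 0,"grip": 0.8},{"slide": [0,0,-0.15],"roll": 0,"grip": 0.8},{"slide": [0,0,-0.08],"roll": 0,"grip": 0.8},{"slide": [0,0,0],"roll": 0,"grip": 0.8},{"slide": [0,0,0],"roll": 0,"grip": 0.8}]'

```text
t: 18.15
eef_pos: [520.7, -163.9, 148.2]
eef_rot: [0.0, -0.101, 0.995, -0.0]
force: [0.2, 0.3, 0.2]
opening: 82.6
```

```bash
python3 - <<'E'
from h import *
s,im=snap('wrist','w11.png'); st(s)
cv2.imwrite('pics/w11c.png',cv2.resize(im[60:280,200:440],None,fx=2.5,fy=2.5,interpolation=cv2.INTER_CUBIC)[:,:,::-1])
_,a=snap('scene','s11.png');_,b=snap('side','d11.png');st()
A=cv2.resize(a[170:270,220:320],None,fx=4,fy=4,interpolation=cv2.INTER_CUBIC);B=cv2.resize(b[200:300,280:380],None,fx=4,fy=4,interpolation=cv2.INTER_CUBIC)
cv2.imwrite('pics/c11.png',np.hstack([A,B])[:,:,::-1])
# same for initial cover on empty case
A=cv2.imread('pics/s0.png')[150:250,330:430];B=cv2.imread('pics/d0.png')[120:220,265:365]
cv2.imwrite('pics/c0.png',np.hstack([cv2.resize(x,None,fx=4,fy=4,interpolation=cv2.INTER_CUBIC) for x in(A,B)]))
for n in('cover','cover_block','full_rim'): 
  for c in('scene','side','wrist'): print(n,c,[(np.round(d['position'],1).tolist(),round(d['p'],2)) for d in manip.spot_point(n,c)])
E
```

```text
t18.15 pos [ 520.72 -163.93  148.22] yawY 0.2027 zax [ 1.e-04 -0.e+00 -1.e+00] F [0.2 0.3 0.2] op 82.6 j [-0.31  0.28  1.85 -0.    1.01 -2.08]
t18.30 pos [ 520.26 -163.81  147.44] yawY 0.2027 zax [-1.4e-03  5.0e-04 -1.0e+00] F [-0.3  0.9  0.5] op 82.6 j [-0.31  0.28  1.85  0.    1.01 -2.08]
cover scene [([302.6, 238.1, 15.6], 0.79), ([521.8, -163.9, 51.9], 0.57), ([550.0, 161.5, -2.3], 0.45)]
cover side [([300.2, 236.7, 16.4], 0.91), ([522.3, -160.8, 50.7], 0.81)]
cover wrist [([523.2, -162.4, 52.2], 0.59)]
cover_block scene [([301.3, 234.1, 38.2], 0.81), ([525.7, -162.5, 73.7], 0.62)]
cover_block side [([520.5, -163.5, 69.7], 0.79), ([304.0, 241.2, 42.9], 0.75), ([744.1, 187.5, 1.6], 0.52)]
cover_block wrist [([524.5, -168.7, 72.3], 0.93)]
full_rim scene [([519.3, -165.0, 48.0], 0.61), ([522.3, -163.2, 38.0], 0.46), ([523.4, -161.3, 75.0], 0.19)]
full_rim side [([526.2, -168.6, 50.1], 0.67)]
full_rim wrist []
```

View pics/w11c.png

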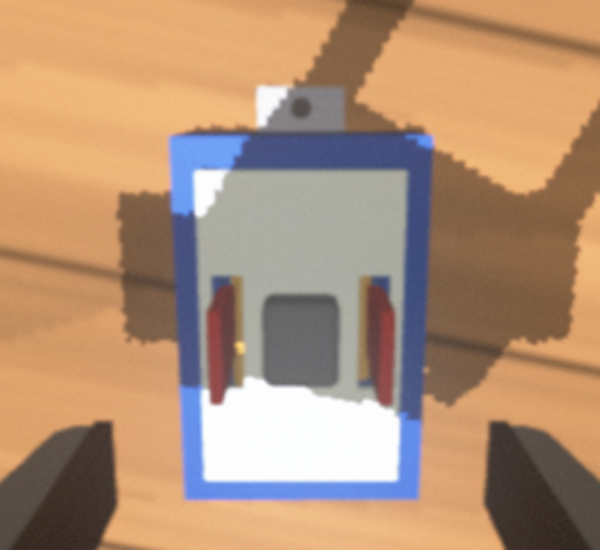

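View pics/c11.png

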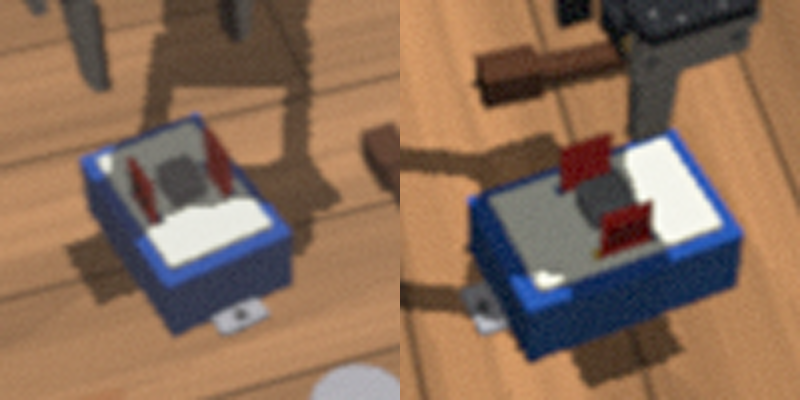

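View pics/c0.png

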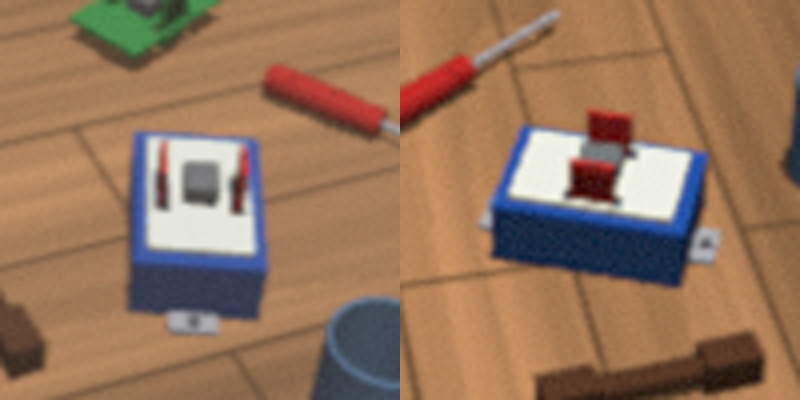

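```bash
python3 - <<'E'
from h import *
s=dict(manip.read_state())
th=0.2027+0
s['eef_pos']=np.array([520.72,-163.93,148.22]);R=q2R(s['eef_rot'])
U=lambda c,z:((pix2plane('wrist',s,np.array(c)/2.5+[200,60]-0.3,z)-s['eef_pos'])@R)[:,:2]
r=U([(170,138),(433,136),(420,498),(186,498)],50)
print('rim',r.mean(0),np.linalg.norm(r[1]-r[0]),np.linalg.norm(r[1]-r[2]))
for z in(54,58):
    p=U([(193,170),(408,170),(399,481),(203,481)],z);print(z,p.mean(0),'wx',p[1,0]-p[2,0],'wy',p[1,1]-p[0,1],p[2,1]-p[3,1])
c=np.array([521.2,-164]);
for z in(54,56,58):
    P=[[*(c+np.array([[np.cos(th),-np.sin(th)],[np.sin(th),np.cos(th)]])@[x,y]),z] for x,y in((57,36),(57,-36),(-57,-36),(-57,36))]
    R0=[[*(c+np.array([[np.cos(th),-np.sin(th)],[np.sin(th),np.cos(th)]])@[x,y]),50] for x,y in((68,45),(68,-45),(-68,-45),(-68,45))]
    print(z,'side crop',np.round((proj('side',None,P)-[280,200]+.375)*4).tolist(),'scene',np.round((proj('scene',None,P)-[220,170]+.375)*4).tolist())
print('rim side',np.round((proj('side',None,R0)-[280,200]+.375)*4).tolist(),'scene',np.round((proj('scene',None,R0)-[220,170]+.375)*4).tolist())
E
```

```text
rim [0.0466273  0.05060918] 89.58397594631826 135.30526673442992
54 [-0.81513469 -0.49978026] wx 115.16383331137908 wy 72.97042412388069 73.89416714672402
58 [ 0.27825576 -0.50052878] wx 113.553753317303 wy 71.95024081925376 72.86106919591015
54 side crop [[264.0, 138.0], [320.0, 224.0], [139.0, 288.0], [89.0, 196.0]] scene [[269.0, 225.0], [169.0, 268.0], [95.0, 160.0], [191.0, 123.0]]
56 side crop [[264.0, 136.0], [320.0, 221.0], [139.0, 285.0], [89.0, 194.0]] scene [[269.0, 223.0], [169.0, 265.0], [95.0, 158.0], [190.0, 121.0]]
58 side crop [[264.0, 133.0], [320.0, 219.0], [139.0, 283.0], [89.0, 192.0]] scene [[269.0, 221.0], [169.0, 263.0], [95.0, 156.0], [190.0, 119.0]]
rim side [[273.0, 126.0], [343.0, 233.0], [127.0, 310.0], [65.0, 196.0]] scene [[290.0, 235.0], [165.0, 288.0], [77.0, 160.0], [195.0, 114.0]]
```

```bash
python3 - <<'E'
from h import *
st(); print(manip.hand_in())
E
```

```text
t18.75 pos [ 520.86 -163.98  148.22] yawY 0.2027 zax [-1.e-04  0.e+00 -1.e+00] F [-0.3 -0.4  0.9] op 82.7 j [-0.31  0.28  1.85 -0.    1.01 -2.08]
the job is handed in; nothing more can be done
None
```

The cover is now on the case with the brass cutters, seated flush with both tabs sprung out, and I handed the job in at about 18.8 s of the 54 s. The hand-in gives no verdict, so this rests on my own checks.

**What I did:** I squeezed both red tabs to their stops (opening about 51 mm) and lifted the cover off the empty case with no pull on the hooks. I lowered it onto the other case until the plate met the rim. The wrist force was about 9 N there, the highest I read. I then opened the fingers and backed off upwards.

**What the last checks showed:**
- **Tabs:** both look fully sprung out, with the same spacing as before the squeeze.
- **Height:** the plate measures the same as when it was seated on the empty case, and its corners fall where a flush cover's should, within the measuring error, in the side view. The networks put its origin at 50.7 to 52.2 mm, good to about 4 mm.
- **Centring:** the wrist picture puts the cover about 1 mm off the case's centre, within the measuring error. At about 16 mm above its seat I had measured about 0.2 mm.
- **Let go:** the gripper was open and clear, 148 mm above the bench, with the wrist force near zero.
- **Bystanders:** I touched none of them in any move, but did not measure their positions again at the end.

I did not do an extra press on the grey block.

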